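Seat a keyed lens collar on a spotlight and hold it home

TASK

Fit the knurled brass lens collar onto the nose of the spotlight: set it lens up over the spigot, turn it until the keyways hidden inside it drop over the three pins, and press it fully home, flat on the shoulder, against the springy seal. Finish with the collar still gripped in the fingers and held pushed home, because it springs up again if let go before the next hand has driven the locking screw. Leave the other things on the bench where they are.

Things in the scene. Friction and masses are not known exactly. Their poses are not given: they have to be found in the camera images.
- collar_center (a point): Centre (half-way up, on the axis) of the loose knurled brass lens collar: a round ring 56 mm in outside diameter, 30 mm high, 0.24 to 0.32 kg, lying lens up on the bench. z is its axis, up. A frosted lens closes its top; only the knurled flank is to be gripped. Nothing outside marks where its keyways are.
- collar_mouth (a point): Centre of the collar's underside, where its bore opens: 40 mm in diameter, 26 mm deep. In the bore are three keyways 120 degrees apart, open at the underside, 8.5 mm wide, 18 mm deep, not to be seen from above or the side. They are found by turning with light pressure: at most 120 degrees of turn, either way, brings them over the pins; about 10 degrees of play.
- spigot_top (a point): Centre of the flat top of the spotlight's spigot; z up along the axis. The fixed spotlight is a dark upright cylinder 54 mm in diameter on a 100 mm round plate on a plywood board (120 mm square, 15 mm thick). The aluminium spigot on its nose is 38 mm in diameter and rises 24 mm above the shoulder; its top 5 mm taper to 29 mm diameter. The collar goes over it.
- pins (a point): On the spotlight's axis, 11 mm below the spigot's top, level with the upper side of three steel pins, 5 mm in diameter, 120 degrees apart (one along this frame's x), that stand out 5.5 mm level from the spigot. With the keyways off the pins the collar's underside rests here; with the keyways over the pins it drops past.
- shoulder (a point): Centre of the flat shoulder at the spigot's foot, 24 mm below its top, 100 mm above the bench. A black sprung rubber seal stands 4 mm proud of it; it pushes up with 5 N when touched, 11 N when pressed flush, so an unheld collar rests 4 mm up. Pushed home, the collar's underside lies flat here, 13 mm lower than when it rests on the pins.
- trim_ring: Bystander: plain smooth brass trim ring, 60 mm outside, 10 mm high, loose on the bench; origin at the centre of its underside.
- bottle: Bystander: amber glass bottle with a black cap, 56 mm in diameter, 150 mm high, standing loose; origin at the centre of its underside.
- rub_block: Bystander: cork rubbing block 110 x 60 x 34 mm, loose; origin at the centre of its underside, x along its length.
- brush: Bystander: wooden-handled brush lying loose on the bench, about 200 mm long, handle to -x of its own frame; origin near its middle, on its underside.
Things that resemble listed ones, but are neither listed nor needed, are in the scene too. Of the things that look like the part that bears spigot_top, the largest one is meant.

How it is judged (in metres and radians):
At the end, for the whole second after the job is handed in: The collar sits lens up over the spigot and pins, pushed to within about 2 mm of flat on the shoulder (let go, the seal lifts it 4 mm), centred within 3 mm, upright within 4 degrees, with the fingers about it (grasp point within 32 mm of its centre) and pressing on it (z of collar_center in the frame of spigot_top below -0.0072 m and horizontal distance between collar_center and spigot_top below 0.003 m and angle between collar_center's own z axis and vertical below 0.07 rad and contact force between the fingers and collar above 2 N and distance between the grasp point and collar_center below 0.032 m); the arm keeps its last pose, push and grip.
It fails at once if a bystander (trim ring, bottle, rubbing block or brush) is shifted by more than 20 mm (distance of any of trim_ring, bottle, rub_block, brush from where it was at the start of the episode above 0.02 m).
It also fails if it takes over 48 s, if anything falls off the work surface, if the arm or the gripper's body presses on something with over 40 N, if the wrist force passes 120 N, or if a joint passes its speed limit or range.

ROBOT

A 6-joint arm with a two-finger parallel gripper is mounted at the origin on the work surface. World frame = base frame: x ahead of the robot, y to its left, z up, the work surface at z = 0. Lengths are in m, angles in degrees, forces in N, time in s.
With the tool pointing down it reaches from about 0.375 to 0.9 m from the base axis. Payload 3.1 kg.
Tool frame: the origin (TCP) lies at the very end of the fingers, on their centre line; the grasp point (between the pads) lies bot.grip_point_offset behind it (bot.grip_point_offset is the distance from the TCP to the grasp point, in m); z points along the fingers, y is the line along which they close (so a half turn about z gives the same grasp; the last joint's range is limited). The gripper opens to 87 mm and grips with 3 to 60 N. Pads are 19 mm wide; open, the fingers measure 117 mm over their backs; the gripper's body (75 mm by 190 mm) begins 51 mm behind the grasp point.
Start: joints at [60.648, 30.224, 82.088, -0, 67.689, -10.227], TCP at [0.205, 0.59, 0.199] pointing down, gripper open.
Joint ranges: [-176.69, 176.69], [-43.24, 126.21], [12.49, 139.97], [-82, 262], [0, 151.66], [-163.58, 163.58]. Speed limits (degrees/s): [159.86, 159.86, 180, 180, 180, 180].

INTERFACE

Orientations are given as a 3x3 rotation matrix whose columns are the frame's x, y, z axes.
In Python, from rig import bot, viewer, ticket gives the robot as it stands.
- The arm moves only by the tool servo_tool, never from a script. Its argument "targets" is a list of rows, each an object with "offset": the shift along the tool's x, y, z in m, a list of three; "dr": the turn, a rotation vector about the tool's x, y, z in degrees, a list of three. In form: [{"offset": [x, y, z], "dr": [ax, ay, az]}, ...]. A call has 1 to 20 rows; each row is the pose to reach, as a shift and turn from the pose commanded when the call began, along the tool's axes at that moment; what a row does not reach only later rows make up. A row lasts 1/12 s, in which the tool goes at most 41.7 mm and 7.16 degrees, less where a joint would pass 70% of its speed; a pose out of reach is approached as far as the arm can. A call with a gripper value outside its range is refused whole. "gripper" is the gripper command: -1 is fully open, 1 is shut, values between are in proportion, set as the call begins (left out, the last holds). The fingers move at their own pace and stop on an object; the grip force is fixed at half the most. Time passes only in rows, so rows that repeat a pose let the fingers close. It gives the time, the measured TCP pose, the force, the opening and the grip force at its end, in the units of the state.
- bot.read_state(): the state, without advancing time (a new reading comes with each control period).
- viewer.capture(name): name is "side" or "top" or "wrist"; returns a dict with "color" (480x640x3 uint8, red, green, blue), "camera_matrix" (3x3 intrinsics, pixels), "R" (3x3) and "t" (3): a world point X has camera coordinates R X + t. Camera axes: x right, y down, z forward; pixel columns grow to the right and rows downward; lengths in m; the calibration is good to about 2 mm. A picture is of the moment at which its call begins. There is no depth.
- ticket.hand_in(): hands the job in; it is judged then, once.
The state is a dict: "time_s": time; "joint_positions": joint angles; "qvel": joint speeds; "tau": joint torques, N m; "position": TCP position; "tcp_rot": TCP orientation; "force": force on the tool from outside, world axes, zero at the start; "moment": the same for the moment, N m; "opening": opening from 0.0 (shut) to 1.0 (fully open); "grasp_force": force on a finger pad.
Only numpy, scipy, OpenCV 4.12 (cv2) and the standard library are available. Lean on these libraries where they do the work, as an engineer would, in place of code of your own. Each camera call takes 0.05 s, during which the arm holds its last target. There are 200 camera calls.

## Working session

There is one attempt and no reset: what is moved stays moved. The work goes in short steps, Python scripts to look and compute and a tool call to move; the robot and the scene stay as the last step left them, time stands still between calls to the robot, and variables do not carry over. Pictures are saved under pics/ and viewed, at most 10 in all, crops included, and the job is handed in when it is done.

Besides the shell and the picture viewer there is one more tool, called after ">>>" as a command line: name --argument value ..., lists and objects as JSON in quotes. servo_tool: Moves the arm, as the interface text tells. Its arguments: {"type":"object","properties":{"targets":{"type":"array"},"gripper":{"type":"number"}},"required":["targets"]}

```bash
mkdir -p pics; cat > h.py <<'E'
import numpy as np, cv2
from rig import bot, viewer, ticket
def cap(n,f):
    c=viewer.capture(n); cv2.imwrite(f'pics/{f}.png',c['color'][:,:,::-1]); np.savez(f'pics/{f}.npz',K=c['camera_matrix'],R=c['R'],t=c['t']); return c
def ray(f,u,v):
    d=np.load(f'pics/{f}.npz'); R=d['R']; o=-R.T@d['t']; return o, R.T@np.linalg.inv(d['K'])@[u,v,1]
def at(f,u,v,z):
    o,r=ray(f,u,v); return o+r*(z-o[2])/r[2]
def px(f,X):
    d=np.load(f'pics/{f}.npz'); p=d['K']@(d['R']@np.array(X)+d['t']); return p[:2]/p[2]
E
python3 - <<'E'
from h import *
cap('top','top1');cap('side','side1')
s=bot.read_state(); print(s['position'],s['tcp_rot'],s['opening'],bot.grip_point_offset,s['force'],s['time_s'])
for f in('top1','side1'): print(ray(f,320,240))
E
```

```text
[0.20439941 0.58989243 0.19787669] [[-9.44795882e-01  3.27658171e-01 -9.29567491e-04]
 [ 3.27659328e-01  9.44794433e-01 -1.68653774e-03]
 [ 3.25642319e-04 -1.89801537e-03 -9.99998146e-01]] 1.0005397271582497 0.0187 [-0.5828539  -0.72520668  0.43345557] 0.1
(array([0.46590833, 0.03438539, 1.19420457]), array([ 0.09532106, -0.0091489 , -0.99543487]))
(array([ 0.39076933, -0.81052947,  0.955683  ]), array([ 0.15487586,  0.6758578 , -0.72058842]))
```

View pics/top1.png

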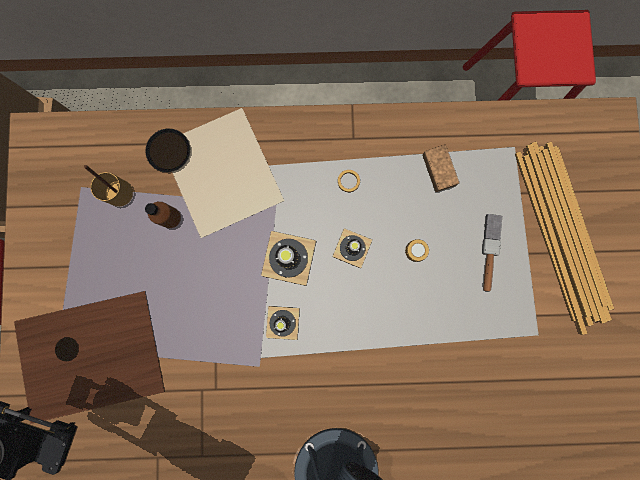

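View pics/side1.png

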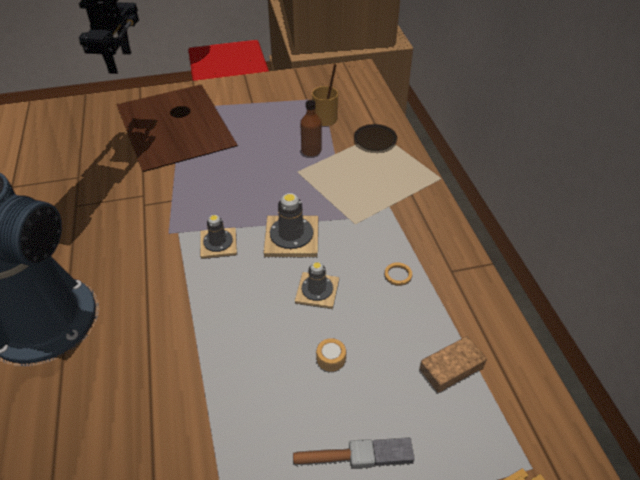

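Candidates in the top picture:
- **Collar:** the lens-filled ring at (417,250). The thin open ring at (349,181) is the trim ring.
- **Spotlight:** the largest is at (288,257). Smaller decoys are at (352,247) and (282,323).

I'll check the choice in one close crop.

```bash
python3 - <<'E'
from h import *
T=cv2.imread('pics/top1.png');S=cv2.imread('pics/side1.png')
def c(I,x,y,w=66,h=48): return cv2.resize(I[y:y+h,x:x+w],(396,288),interpolation=cv2.INTER_CUBIC)
m=np.vstack([np.hstack([c(T,256,234),c(T,384,226)]),np.hstack([c(S,258,188,88,64),c(S,298,330)])])
cv2.imwrite('pics/m1.png',m)
E
```

```text
(no output)
```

View pics/m1.png

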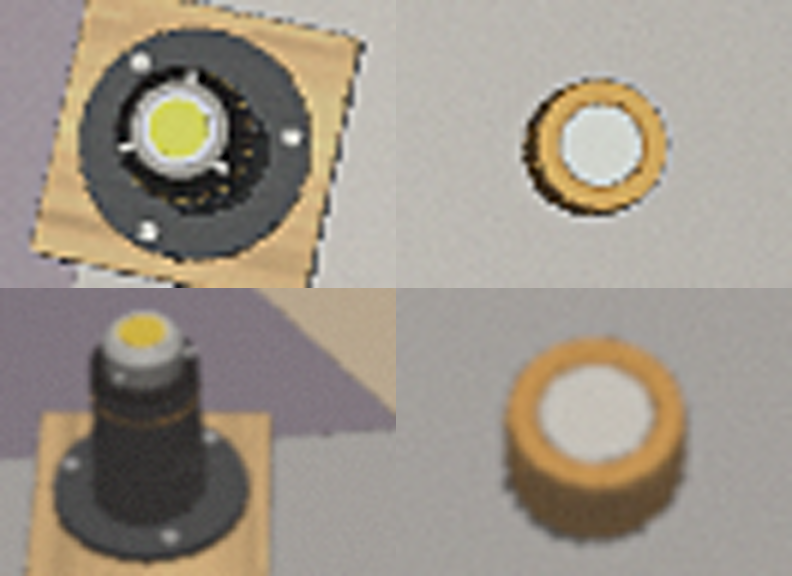

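The crops confirm both choices. The collar is knurled and lens up, with its lens centre at top px ≈(417.9,249.8). The largest spotlight has its spigot top at ≈(285.3,254.9) and three pins visible.

```bash
python3 - <<'E'
from h import *
print('collar',at('top1',417.9,249.8,.03),at('side1',331.1,350.6,.03))
sp=at('top1',285.3,254.9,.124);print('spig',sp,at('side1',289.2,196.9,.124))
for X,Y in((192,76),(126,148),(221,167)):
    p=at('top1',256+X/6-.4,234+Y/6-.4,.11)-sp; print(p,np.degrees(np.arctan2(p[1],p[0])))
s=bot.read_state();R=s['tcp_rot']
print(R.T@(np.array([.615,-.125,.2])-s['position']))
E
```

```text
collar [ 0.54499398 -0.22562919  0.03      ] [ 0.54423609 -0.22617688  0.03      ]
spig [0.5356933  0.10685195 0.124     ] [0.53473405 0.10964815 0.124     ]
[ 0.02130529 -0.00496539 -0.014     ] -13.119121816629189
[-0.00647764  0.02173778 -0.014     ] 106.5935253711756
[-0.01508009 -0.01560839 -0.014     ] -134.01375902398325
[-0.62217423 -0.54089378 -0.00129929]
```

>>> servo_tool --targets '[{"offset":[-0.015,-0.016,0],"dr":[0,0,0]},{"offset":[-0.589,-0.66,0],"dr":[0,0,0]},{"offset":[-0.589,-0.66,0],"dr":[0,0,0]},{"offset":[-0.589,-0.66,0],"dr":[0,0,0]},{"offset":[-0.589,-0.66,0],"dr":[0,0,0]},{"offset":[-0.589,-0.66,0],"dr":[0,0,0]},{"offset":[-0.589,-0.66,0],"dr":[0,0,0]},{"offset":[-0.589,-0.66,0],"dr":[0,0,0]},{"offset":[-0.589,-0.66,0],"dr":[0,0,0]},{"offset":[-0.589,-0.66,0],"dr":[0,0,0]},{"offset":[-0.589,-0.66,0],"dr":[0,0,0]},{"offset":[-0.589,-0.66,0],"dr":[0,0,0]},{"offset":[-0.589,-0.66,0],"dr":[0,0,0]},{"offset":[-0.589,-0.66,0],"dr":[0,0,0]},{"offset":[-0.589,-0.66,0],"dr":[0,0,0]},{"offset":[-0.589,-0.66,0],"dr":[0,0,0]},{"offset":[-0.589,-0.66,0],"dr":[0,0,0]},{"offset":[-0.589,-0.66,0],"dr":[0,0,0]},{"offset":[-0.589,-0.66,0],"dr":[0,0,0]},{"offset":[-0.589,-0.66,0],"dr":[0,0,0]}]' --gripper -1

```text
time_s: 1.77
position: [0.5178, -0.1625, 0.1984]
tcp_rot: [[-0.945, 0.328, -0.001], [0.328, 0.945, 0.001], [0.001, 0.0, -1.0]]
force: [-0.3, 0.3, 0.2]
opening: 0.998
grasp_force: 0.0
```

>>> servo_tool --targets '[{"offset":[-0.025,-0.028,0.01],"dr":[0,0,0]},{"offset":[-0.046,-0.052,0.035],"dr":[0,0,0]},{"offset":[-0.046,-0.052,0.06],"dr":[0,0,0]},{"offset":[-0.046,-0.052,0.06],"dr":[0,0,0]}]'

```text
time_s: 2.1
position: [0.5411, -0.2247, 0.1337]
tcp_rot: [[-0.944, 0.331, -0.008], [0.33, 0.944, 0.006], [0.01, 0.003, -1.0]]
force: [-0.9, 0.6, -0.9]
opening: 0.996
grasp_force: 0.0
```

```bash
python3 - <<'E'
from h import *
cap('wrist','w1'); s=bot.read_state(); print(s['position'],px('w1',[.5446,-.226,.03]))
E
```

```text
[ 0.54146781 -0.22371022  0.13565571] [320.22152618 241.02373971]
```

View pics/w1.png

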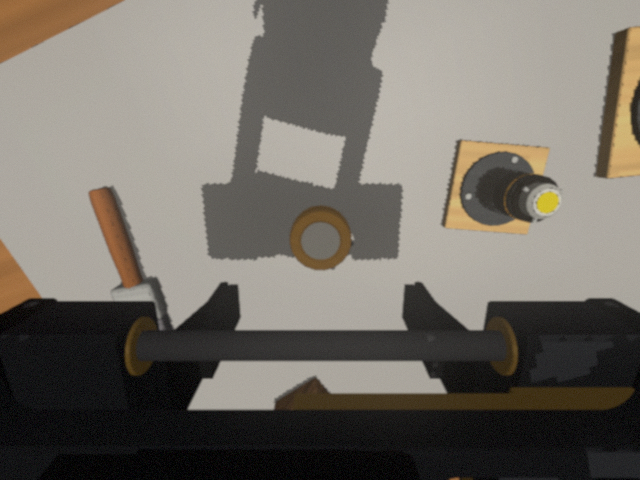

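The wrist picture shows the collar lens centre at (320,241), which matches the prediction within a pixel. Descending.

>>> servo_tool --targets '[{"offset":[0,0,0.03],"dr":[0,0,0]},{"offset":[0,0,0.06],"dr":[0,0,0]},{"offset":[0,0,0.08],"dr":[0,0,0]},{"offset":[0,0,0.09],"dr":[0,0,0]},{"offset":[0,0,0.09],"dr":[0,0,0]},{"offset":[0,0,0.09],"dr":[0,0,0]},{"offset":[0,0,0.09],"dr":[0,0,0]},{"offset":[0,0,0.09],"dr":[0,0,0]}]'

```text
time_s: 2.82
position: [0.5454, -0.2252, 0.0507]
tcp_rot: [[-0.945, 0.327, 0.003], [0.327, 0.945, -0.002], [-0.003, -0.001, -1.0]]
force: [-0.1, -0.0, -0.4]
opening: 1.001
grasp_force: 0.0
```

>>> servo_tool --targets '[{"offset":[0,0,0.02],"dr":[0,0,0]},{"offset":[0,-0.001,0.035],"dr":[0,0,0]},{"offset":[0,-0.001,0.045],"dr":[0,0,0]},{"offset":[0,-0.001,0.045],"dr":[0,0,0]},{"offset":[0,-0.001,0.045],"dr":[0,0,0]},{"offset":[0,-0.001,0.045],"dr":[0,0,0]}]'

```text
time_s: 3.32
position: [0.5445, -0.226, 0.0046]
tcp_rot: [[-0.945, 0.328, 0.001], [0.328, 0.945, -0.001], [-0.002, -0.0, -1.0]]
force: [0.1, -0.0, -0.7]
opening: 0.998
grasp_force: 0.0
```

>>> servo_tool --targets '[{"offset":[0,0,0],"dr":[0,0,0]},{"offset":[0,0,0],"dr":[0,0,0]},{"offset":[0,0,0],"dr":[0,0,0]},{"offset":[0,0,0],"dr":[0,0,0]},{"offset":[0,0,0],"dr":[0,0,0]},{"offset":[0,0,0],"dr":[0,0,0]},{"offset":[0,0,0],"dr":[0,0,0]},{"offset":[0,0,0],"dr":[0,0,0]},{"offset":[0,0,0],"dr":[0,0,0]},{"offset":[0,0,0],"dr":[0,0,0]}]' --gripper 1

```text
time_s: 4.15
position: [0.5439, -0.2257, 0.0039]
tcp_rot: [[-0.945, 0.328, 0.0], [0.328, 0.945, -0.0], [-0.0, -0.0, -1.0]]
force: [0.2, -0.2, 2.0]
opening: 0.619
grasp_force: 30.0
```

>>> servo_tool --targets '[{"offset":[0,0,-0.01],"dr":[0,0,0]},{"offset":[0,0,-0.04],"dr":[0,0,0]},{"offset":[0,0,-0.08],"dr":[0,0,0]},{"offset":[0,0,-0.12],"dr":[0,0,0]},{"offset":[0,0,-0.155],"dr":[0,0,0]},{"offset":[0.006,0.015,-0.17],"dr":[0,0,0]},{"offset":[0.016,0.043,-0.17],"dr":[0,0,0]},{"offset":[0.03,0.08,-0.17],"dr":[0,0,0]},{"offset":[0.044,0.117,-0.17],"dr":[0,0,0]},{"offset":[0.058,0.154,-0.17],"dr":[0,0,0]},{"offset":[0.072,0.191,-0.17],"dr":[0,0,0]},{"offset":[0.086,0.228,-0.17],"dr":[0,0,0]},{"offset":[0.1,0.265,-0.17],"dr":[0,0,0]},{"offset":[0.11,0.293,-0.17],"dr":[0,0,0]},{"offset":[0.116,0.308,-0.17],"dr":[0,0,0]},{"offset":[0.118,0.313,-0.17],"dr":[0,0,0]},{"offset":[0.118,0.313,-0.17],"dr":[0,0,0]},{"offset":[0.118,0.313,-0.17],"dr":[0,0,0]},{"offset":[0.118,0.313,-0.17],"dr":[0,0,0]},{"offset":[0.118,0.313,-0.17],"dr":[0,0,0]}]'

```text
time_s: 5.82
position: [0.5351, 0.1073, 0.1737]
tcp_rot: [[-0.944, 0.33, -0.0], [0.33, 0.944, -0.0], [-0.0, -0.0, -1.0]]
force: [0.4, 0.7, -2.3]
opening: 0.618
grasp_force: 30.0
```

```bash
python3 - <<'E'
from h import *
s=bot.read_state(); print(s['position'],s['force'],s['joint_positions'],s['grasp_force'])
W=cap('wrist','w2')['color'];S=cap('side','side2')['color']
sp=[.5355,.108,.124]
print(px('w2',sp),px('side2',sp),px('side2',[*s['position'][:2],.17]))
m=np.hstack([cv2.resize(W,(400,300)),cv2.resize(S[130:250,220:380],(400,300),interpolation=cv2.INTER_CUBIC)])[:,:,::-1]
cv2.imwrite('pics/m2.png',m)
E
```

```text
[0.53508645 0.10727516 0.1737452 ] [ 0.434519    0.69307226 -2.27707976] [-3.86286935e-01  2.59847941e+01  9.50584377e+01 -2.43218529e-02
  5.89622363e+01 -7.11335322e+01] 29.999421006068587
[321.67146664 256.17158189] [289.70006892 197.34451079] [288.62189398 181.11740106]
```

View pics/m2.png

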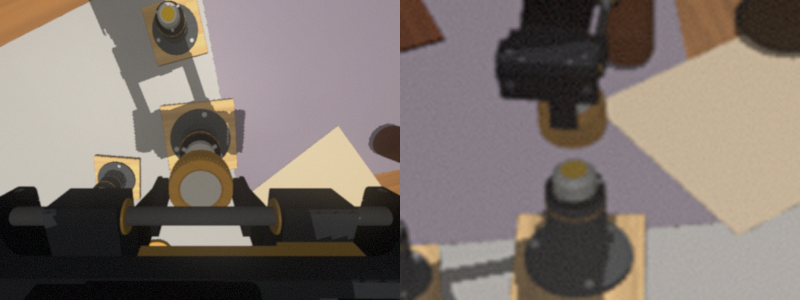

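The side view shows the collar centred over the spigot. The spigot top is at about crop (573,168) and the collar axis at 572. Descending gently onto the taper.

>>> servo_tool --targets '[{"offset":[0,0.0005,0.015],"dr":[0,0,0]},{"offset":[0,0.0005,0.03],"dr":[0,0,0]},{"offset":[0,0.0005,0.04],"dr":[0,0,0]},{"offset":[0,0.0005,0.044],"dr":[0,0,0]},{"offset":[0,0.0005,0.046],"dr":[0,0,0]},{"offset":[0,0.0005,0.048],"dr":[0,0,0]},{"offset":[0,0.0005,0.048],"dr":[0,0,0]},{"offset":[0,0.0005,0.048],"dr":[0,0,0]}]'

```text
time_s: 6.58
position: [0.5355, 0.1092, 0.1262]
tcp_rot: [[-0.945, 0.328, 0.001], [0.328, 0.945, -0.0], [-0.001, 0.0, -1.0]]
force: [-0.2, -0.5, -3.0]
opening: 0.619
grasp_force: 30.0
```

>>> servo_tool --targets '[{"offset":[0,0,0.001],"dr":[0,0,0]},{"offset":[0,0,0.002],"dr":[0,0,0]},{"offset":[0,0,0.003],"dr":[0,0,0]},{"offset":[0,0,0.003],"dr":[0,0,0]}]'

```text
time_s: 6.92
position: [0.5355, 0.1089, 0.1234]
tcp_rot: [[-0.945, 0.327, 0.001], [0.327, 0.945, -0.001], [-0.001, -0.0, -1.0]]
force: [-1.2, -1.0, 3.0]
opening: 0.623
grasp_force: 30.0
```

>>> servo_tool --targets '[{"offset":[0.0005,-0.001,0],"dr":[0,0,0]},{"offset":[0.0005,-0.001,0],"dr":[0,0,0]},{"offset":[0.0005,-0.001,0.001],"dr":[0,0,0]},{"offset":[0.0005,-0.001,0.002],"dr":[0,0,0]},{"offset":[0.0005,-0.001,0.002],"dr":[0,0,0]}]'

```text
time_s: 7.33
position: [0.5337, 0.1082, 0.1202]
tcp_rot: [[-0.945, 0.327, -0.001], [0.327, 0.945, -0.0], [0.001, -0.001, -1.0]]
force: [-1.2, -2.6, -1.5]
opening: 0.618
grasp_force: 30.0
```

>>> servo_tool --targets '[{"offset":[0,-0.001,0],"dr":[0,0,0]},{"offset":[0,-0.001,0.001],"dr":[0,0,0]},{"offset":[0,-0.001,0.002],"dr":[0,0,0]},{"offset":[0,-0.001,0.003],"dr":[0,0,0]},{"offset":[0,-0.001,0.004],"dr":[0,0,0]},{"offset":[0,-0.001,0.004],"dr":[0,0,0]}]'

```text
time_s: 7.83
position: [0.5339, 0.1077, 0.1168]
tcp_rot: [[-0.945, 0.328, -0.0], [0.328, 0.945, 0.0], [0.0, 0.0, -1.0]]
force: [-1.2, -0.2, -1.0]
opening: 0.62
grasp_force: 30.0
```

>>> servo_tool --targets '[{"offset":[0,0,0.001],"dr":[0,0,0]},{"offset":[0,0,0.002],"dr":[0,0,0]},{"offset":[0,0,0.002],"dr":[0,0,0]}]'

```text
time_s: 8.08
position: [0.5341, 0.1076, 0.1163]
tcp_rot: [[-0.945, 0.328, 0.001], [0.328, 0.945, 0.0], [-0.001, 0.0, -1.0]]
force: [-3.4, -0.5, 9.3]
opening: 0.621
grasp_force: 30.0
```

>>> servo_tool --targets '[{"offset":[0.0005,0,0],"dr":[0,0,2]},{"offset":[0.0005,0,0],"dr":[0,0,5]},{"offset":[0.0005,0,0],"dr":[0,0,8]},{"offset":[0.0005,0,0],"dr":[0,0,11]},{"offset":[0.0005,0,0],"dr":[0,0,14]},{"offset":[0.0005,0,0],"dr":[0,0,17]},{"offset":[0.0005,0,0],"dr":[0,0,20]},{"offset":[0.0005,0,0],"dr":[0,0,23]},{"offset":[0.0005,0,0],"dr":[0,0,26]},{"offset":[0.0005,0,0],"dr":[0,0,28]},{"offset":[0.0005,0,0],"dr":[0,0,28]}]'

```text
time_s: 9.0
position: [0.5352, 0.1074, 0.1164]
tcp_rot: [[-0.68, 0.733, 0.004], [0.733, 0.68, -0.001], [-0.003, 0.003, -1.0]]
force: [-0.5, -0.3, 6.0]
opening: 0.619
grasp_force: 30.0
```

>>> servo_tool --targets '[{"offset":[0,0,0.0005],"dr":[0,0,2]},{"offset":[0,0,0.0005],"dr":[0,0,5]},{"offset":[0,0,0.0005],"dr":[0,0,8]},{"offset":[0,0,0.0005],"dr":[0,0,11]},{"offset":[0,0,0.0005],"dr":[0,0,14]},{"offset":[0,0,0.0005],"dr":[0,0,17]},{"offset":[0,0,0.0005],"dr":[0,0,20]},{"offset":[0,0,0.0005],"dr":[0,0,23]},{"offset":[0,0,0.0005],"dr":[0,0,26]},{"offset":[0,0,0.0005],"dr":[0,0,28]},{"offset":[0,0,0.0005],"dr":[0,0,28]}]'

```text
time_s: 9.92
position: [0.5356, 0.1072, 0.1164]
tcp_rot: [[-0.256, 0.967, 0.005], [0.967, 0.256, -0.001], [-0.002, 0.005, -1.0]]
force: [-0.1, -1.5, 9.1]
opening: 0.621
grasp_force: 30.0
```

>>> servo_tool --targets '[{"offset":[0,0,0],"dr":[0,0,2]},{"offset":[0,0,0],"dr":[0,0,5]},{"offset":[0,0,0],"dr":[0,0,8]},{"offset":[0,0,0],"dr":[0,0,11]},{"offset":[0,0,0],"dr":[0,0,14]},{"offset":[0,0,0],"dr":[0,0,17]},{"offset":[0,0,0],"dr":[0,0,20]},{"offset":[0,0,0],"dr":[0,0,23]},{"offset":[0,0,0],"dr":[0,0,26]},{"offset":[0,0,0],"dr":[0,0,28]},{"offset":[0,0,0],"dr":[0,0,28]}]'

```text
time_s: 10.83
position: [0.5342, 0.1077, 0.1143]
tcp_rot: [[0.228, 0.974, 0.002], [0.974, -0.228, 0.0], [0.0, 0.002, -1.0]]
force: [0.6, -0.5, -2.8]
opening: 0.62
grasp_force: 30.0
```

It dropped (z 2 mm lower and the push is gone). Pressing down in steps.

```bash
python3 - <<'E'
from h import *
s=bot.read_state(); print(s['moment'],s['force'],s['joint_positions'])
E
```

```text
[-0.08319553 -0.16549764  0.07219034] [ 0.61526521 -0.531128   -2.75355694] [-3.58094834e-01  3.08020798e+01  9.83233587e+01  6.91290496e-03
  5.07805745e+01  1.27999899e+01]
```

>>> servo_tool --targets '[{"offset":[0,0,0.001],"dr":[0,0,0]},{"offset":[0,0,0.002],"dr":[0,0,0]},{"offset":[0,0,0.003],"dr":[0,0,0]},{"offset":[0,0,0.004],"dr":[0,0,0]},{"offset":[0,0,0.004],"dr":[0,0,0]}]'

```text
time_s: 11.25
position: [0.5341, 0.1076, 0.1102]
tcp_rot: [[0.227, 0.974, 0.001], [0.974, -0.227, -0.0], [0.0, 0.001, -1.0]]
force: [1.6, -1.4, -2.6]
opening: 0.616
grasp_force: 30.0
```

>>> servo_tool --targets '[{"offset":[0,0,0.001],"dr":[0,0,0]},{"offset":[0,0,0.002],"dr":[0,0,0]},{"offset":[0,0,0.003],"dr":[0,0,0]},{"offset":[0,0,0.004],"dr":[0,0,0]},{"offset":[0,0,0.005],"dr":[0,0,0]},{"offset":[0,0,0.005],"dr":[0,0,0]},{"offset":[0,0,0.005],"dr":[0,0,0]}]'

```text
time_s: 11.83
position: [0.5342, 0.1078, 0.106]
tcp_rot: [[0.227, 0.974, 0.002], [0.974, -0.227, 0.0], [0.001, 0.002, -1.0]]
force: [2.5, 0.1, 5.2]
opening: 0.621
grasp_force: 30.0
```

Seal contact (+8 N). Pressing home.

>>> servo_tool --targets '[{"offset":[0,0,0.001],"dr":[0,0,0]},{"offset":[0,0,0.002],"dr":[0,0,0]},{"offset":[0,0,0.003],"dr":[0,0,0]},{"offset":[0,0,0.004],"dr":[0,0,0]},{"offset":[0,0,0.004],"dr":[0,0,0]},{"offset":[0,0,0.004],"dr":[0,0,0]}]'

```text
time_s: 12.33
position: [0.5343, 0.1079, 0.1037]
tcp_rot: [[0.227, 0.974, 0.003], [0.974, -0.227, 0.0], [0.001, 0.003, -1.0]]
force: [-1.6, 0.4, 16.1]
opening: 0.618
grasp_force: 30.0
```

>>> servo_tool --targets '[{"offset":[0,0,0.001],"dr":[0,0,0]},{"offset":[0,0,0.001],"dr":[0,0,0]},{"offset":[0,0,0.001],"dr":[0,0,0]}]'

```text
time_s: 12.58
position: [0.5344, 0.1079, 0.1035]
tcp_rot: [[0.227, 0.974, 0.003], [0.974, -0.227, 0.0], [0.001, 0.003, -1.0]]
force: [-2.1, 1.0, 21.5]
opening: 0.621
grasp_force: 30.0
```

```bash
python3 - <<'E'
from h import *
s=bot.read_state(); print(s['position'],s['force'],s['moment'])
W=cap('wrist','w3')['color'];S=cap('side','side3')['color']
p=[*s['position'][:2],.13]
print(px('w3',p),px('side3',p),px('side3',[.5345,.108,.1]))
m=np.hstack([cv2.resize(W,(400,300)),cv2.resize(S[160:250,230:350],(400,300),interpolation=cv2.INTER_CUBIC)])[:,:,::-1]
cv2.imwrite('pics/m3.png',m)
E
```

```text
[0.53435505 0.10789484 0.10353294] [-2.06357711  0.97674398 21.54992221] [0.04612262 0.60721589 0.00487566]
[321.15946736 304.47781859] [289.06140622 195.36136065] [289.72361927 205.67223685]
```

View pics/m3.png

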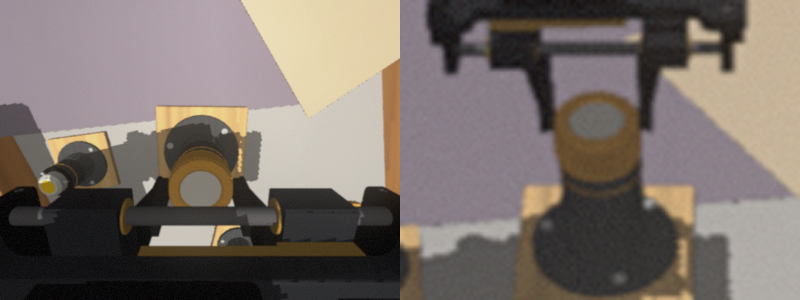

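The collar is home: the lens centre is at side px (289.1,195.6) against 195.4 predicted for fully seated. The contact is stiff at about 24 N and the grip is firm.

```bash
python3 -c "
from rig import ticket; print(ticket.hand_in())"
```

```text
the job is handed in; nothing more can be done
None
```

The collar is fitted over the three pins, pressed fully home on the shoulder and still gripped and held down; the job is handed in at about 12.7 s of the 48 s allowed (no verdict was returned).

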